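# Caliper check of a turned walnut mill body

## Task

Check the dark walnut mill body in the bench caliper: stand it upright on the caliper's wooden bed between the two jaws, halfway along their length, and let go of it. Then slide the moving jaw by its red post until the part is just held in contact between both jaws, gently so that the jaw hardly tilts, and let go. Leave the pale birch mill body where it stands.

Things in the scene. Friction and masses are not known exactly. Their poses are not given: they have to be found in the camera images.
- walnut_mill: The part to check: a turned mill body of dark walnut with two thin brass rings, standing upright, loose, about 130 g. A plain cylinder 44 mm in diameter from its foot up to 74 mm, then tapering to 30 mm at its top, 90 mm above the foot. Origin: centre of its underside; z is its axis, up.
- birch_mill: A bystander of the same shape and size in pale birch with brown rings; leave it standing. Origin: centre of its underside. A square wooden blank (48 x 48 x 85 mm) and a pale egg-cup blank (48 mm wide, 66 mm high) also stand loose near the two mill bodies, 100 mm or more from centre to centre.
- caliper: Bench caliper, fixed to the bench. Pale wood bed 18 mm thick, x -55 to 95, y -145 to 145 mm. Origin: bench level, mid bed in y, halfway along the jaws in x; z up; the jaw slides along y. Dark fixed jaw at the -y end: its face lies at y = -115 mm, looks to +y, spans x -45 to 45 mm, top 68 mm above the bench; behind it a block to x = 88 mm. Steel beam along y at x 50 to 80 mm, top 30 mm above the bench.
- jaw_slide (a joint): Gap in m between the faces of the fixed jaw and the bright moving jaw (12 mm thick, caliper x -45 to 65 mm, top 68 mm above the bench): 0 shut, at most 0.155; grows as the jaw moves to the caliper's +y. It rides on a green carriage (44 mm along y, 40 along x, top 46 mm above the bench). Starts 0.11 to 0.15 open, slides with about 2 N of friction, stays where left.
- jaw_rock (a joint): Tilt of the moving jaw, in rad, about a vertical pin on the carriage at the caliper's x = 65 mm: 0 = parallel to the fixed jaw. A spring of 5 N m per rad holds it at 0; driving the carriage on after both jaws touch a part at x = 0 tilts it, about 0.09 rad (7 N) for 6 mm.
- jaw_post (a point): The red upright post on the carriage, by which the moving jaw is slid: a round knob 20 mm in diameter, 58 to 92 mm above the bench, on a thinner steel stem. This point lies on its axis 74 mm above the bench, over the beam (caliper x = 65 mm) and 36 mm behind the moving jaw's face (to +y).
There are look-alikes about, which are no part of the job. Leave any pink, purple or turquoise look-alike of the walnut_mill alone.

How it is judged:
By the outcome, as a careful person would: the job done as asked, in the order asked, and still so for the second after the job is handed in, with the robot touching nothing.
It also fails if it takes over 51 s, if anything falls off the work surface, if the arm or the gripper's body presses on something with over 40 N, if the wrist force passes 120 N, or if a joint passes its speed limit or range.

## Robot

A 6-joint arm with a two-finger parallel gripper is mounted at the origin on the work surface. World frame = base frame: x ahead of the robot, y to its left, z up, the work surface at z = 0. Lengths are in m, angles in rad, forces in N, time in s.
With the tool pointing down it reaches from about 0.35 to 0.975 m from the base axis. Payload 4.9 kg.
Tool frame: the origin (TCP) lies on the centre line of the jaws, within the pads' length; the fingertips stand 14 mm ahead of it and the grasp point (between the pads) lies 5 mm behind it; x points along the fingers, z is the direction in which the jaws open and shut, and the axes are right-handed (so a half turn about x gives the same grasp; the last joint's range is limited). The gripper opens to 85 mm and grips with 20 to 120 N. Pads are 22 mm wide; open, the fingers measure 114 mm over their backs; the gripper's body (76 mm by 85 mm) begins 54 mm behind the grasp point. The pads swing forward as they close: fully open they stand 13 mm farther back than shut.
Start: joints at [-1.252, 0.053, 1.613, -0, 1.476, -0.119], TCP at [0.265, -0.566, 0.245] pointing down, gripper open.
Joint ranges: [-3.01, 3.01], [-1.01, 2.22], [0.06, 2.58], [-1.02, 4.17], [0.09, 2.62], [-3.14, 3.14]. Speed limits (rad/s): [2.57, 2.57, 3.14, 3.14, 3.14, 3.14].

## Interface

Orientations are given as a rotation vector (axis times angle).
In Python, from station import ctrl gives the robot as it stands.
- The arm moves only by the tool move_arm, never from a script. Its argument "increments" is a list that holds one entry, the list of rows, each a list of 4 numbers: the shift along the tool's x, y, z in units of 25 cm (1.0 is 25 cm), then the turn about the tool's x in units of 90 degrees (1.0 is 90 degrees). A call has 1 to 20 rows; each row shifts and turns the commanded pose from where the row before left it, along the tool's axes as they then stand; what a row does not reach is not made up. A row lasts 1/12 s, in which the tool goes at most 41.7 mm and 7.16 degrees, less where a joint would pass 70% of its speed; a pose out of reach is approached as far as the arm can. A call with a number of a shift or a turn outside -1 to 1 is refused whole. A call with a gripper value outside its range is refused whole. "gripper" is the closure, from 0 (fully open) to 1 (shut), set as the call begins (left out, the last holds). The fingers move at their own pace and stop on an object; "squeeze" is the grip in N (left out, the last holds). Time passes only in rows, so rows that do not move let the fingers close. It gives the time, the measured TCP pose, the force and the opening at its end, in the units of the state.
- ctrl.get_obs(): the state, without advancing time (a new reading comes with each control period).
- ctrl.get_image(name): name is "side" or "top" or "wrist"; returns a dict with "pixels" (384x512x3 uint8, red, green, blue), "depth" (384x512 float32, m along the optical axis (not along the pixel's ray), 0 where there is no reading), "K" (3x3 intrinsics, pixels), "extrinsics" (4x4, takes a point from camera to world coordinates); the wrist camera has in their place "tool_from_camera" (4x4, takes a point from camera to tool coordinates, whose origin is the TCP and whose axes are the tool frame's). Camera axes: x right, y up, looking along -z (the intrinsics and any distortion apply to the point x, -y, -z); pixel columns grow to the right and rows downward; lengths in m; the calibration is good to about 2 mm. A picture is of the moment at which its call begins: read the wrist's pose just before it.
- ctrl.finish_job(): hands the job in, once; it reports no verdict.
Trained networks look in the newest picture that a camera, given by its name, has taken for a name from the list of things; names that differ only in an ending like _2 or _b are one class to them, and where a whole thing is asked for, a point or a joint stands for the part that bears it (a point fixed in the world has none). Each returns a list of dicts, best first, with "score" (0 to 1); they miss things now and then, are a little off and sometimes report something else, mostly with a low value. They report only what shows in the picture. A call takes as long as a camera call. They do not tell look-alikes from the thing itself.
- ctrl.trace(camera, target): "region" (384x512 bool, what is visible of it) and "pixel" ([row, column] in pixels, amid what is visible of it).
The state is a dict: "t": time; "q": joint angles; "dq": joint speeds; "effort": joint torques, N m; "tool_pos": TCP position; "tool_rot": TCP orientation; "contact_force": force on the tool from outside, world axes, zero at the start; "wrist_torque": the same for the moment, N m; "opening": finger opening in m.
Only numpy, scipy, OpenCV 4.12 (cv2) and the standard library are available. Lean on these libraries where they do the work, as an engineer would, in place of code of your own. Each camera call takes 0.05 s, during which the arm holds its last target. There are 200 camera calls.

## Working session

There is one attempt and no reset: what is moved stays moved. The work goes in short steps, Python scripts to look and compute and a tool call to move; the robot and the scene stay as the last step left them, time stands still between calls to the robot, and variables do not carry over. Pictures are saved under pics/ and viewed, about 8 in all and at most 12, crops included, and the job is handed in when it is done.

Besides the shell and the picture viewer there is one more tool, called after "Call:" as name(argument=value, ...), one argument or row to a line, values as JSON. move_arm: Moves the arm, as the interface text tells. Shifts and turns lie within -1 to 1; 1 stands for 25 cm of shift or 90 degrees of turn. Its arguments: {"type":"object","properties":{"increments":{"type":"array","items":{"type":"array","items":{"type":"array","items":{"type":"number","minimum":-1,"maximum":1}}}},"gripper":{"type":"number"},"squeeze":{"type":"number"}},"required":["increments"]}

```bash
mkdir -p pics
cat > h.py <<'E'
import sys,os
import numpy as np, cv2
from scipy.spatial.transform import Rotation as R
from station import ctrl
def T(o):
    M=np.eye(4); M[:3,:3]=R.from_rotvec(o['tool_rot']).as_matrix(); M[:3,3]=o['tool_pos']; return M
def cloud(im,o=None):
    d=im['depth']; K=im['K']; v,u=np.mgrid[:384,:512]
    P=np.stack([(u-K[0,2])/K[0,0]*d,-(v-K[1,2])/K[1,1]*d,-d,np.ones_like(d)],-1)
    E=im['extrinsics'] if 'extrinsics' in im else T(o)@im['tool_from_camera']
    W=(P@E.T)[...,:3]; W[d==0]=np.nan; return W
def save(im,n,crop=None,s=1):
    p=im['pixels']
    if crop: p=p[crop[0]:crop[1],crop[2]:crop[3]]
    cv2.imwrite('pics/'+n,cv2.resize(p[...,::-1],None,fx=s,fy=s,interpolation=2))
E
python3 - <<'E'
from h import *
o=ctrl.get_obs(); print(o['t'],o['tool_pos'],T(o)[:3,:3].round(3).tolist(),o['opening'])
pics=[]
for n in ['top','side']:
    im=ctrl.get_image(n); W=cloud(im); pics.append(im['pixels'])
    np.savez(f'{n}.npz',W=W,p=im['pixels'],K=im['K'],E=im['extrinsics'])
    for t in ['walnut_mill','birch_mill','caliper','jaw_slide','jaw_post']:
        for r in ctrl.trace(n,t)[:4]:
            m=r['region']; w=W[m]; 
            print(n,t,round(r['score'],2),np.round(r['pixel']),m.sum(),np.nanmedian(w,0).round(3),np.nanmax(w[:,2]).round(3) if len(w) else '')
    save(im,n+'0.png',s=1.5)
E
```

```text
0.0 [ 0.26479288 -0.565483    0.24402441] [[-0.001, 0.906, 0.424], [0.002, 0.424, -0.906], [-1.0, 0.0, -0.002]] 0.08534592938781152
top walnut_mill 0.98 [259. 194.] 436 [0.372 0.152 0.087] 0.094
top walnut_mill 0.83 [280. 225.] 431 [0.337 0.088 0.087] 0.094
top walnut_mill 0.62 [268. 157.] 523 [0.356 0.228 0.083] 0.095
top walnut_mill 0.58 [183. 160.] 497 [0.534 0.227 0.083] 0.095
top birch_mill 0.62 [153. 120.] 591 [0.592 0.309 0.078] 0.095
top caliper 0.61 [195. 319.] 9382 [ 0.515 -0.102  0.019] 0.096
top caliper 0.34 [188. 297.] 872 [ 0.526 -0.051  0.058] 0.096
top jaw_slide 0.64 [184. 296.] 905 [ 0.525 -0.052  0.054] 0.096
top jaw_post 0.58 [187. 297.] 963 [ 0.525 -0.055  0.05 ] 0.096
side walnut_mill 0.84 [262. 248.] 1079 [0.455 0.176 0.064] 0.092
side walnut_mill 0.77 [252. 327.] 976 [0.335 0.105 0.064] 0.093
side walnut_mill 0.7 [275. 302.] 1037 [0.37  0.171 0.071] 0.093
side walnut_mill 0.61 [282. 191.] 1203 [0.532 0.246 0.065] 0.092
side birch_mill 0.78 [320. 130.] 1450 [0.588 0.328 0.068] 0.093
side birch_mill 0.41 [186. 261.] 5952 [ 0.511 -0.063  0.02 ] 0.094
side caliper 0.69 [188. 262.] 6095 [ 0.511 -0.064  0.019] 0.094
side jaw_slide 0.56 [182. 258.] 1325 [ 0.513 -0.063  0.047] 0.093
side jaw_post 0.68 [183. 258.] 1325 [ 0.512 -0.063  0.047] 0.094
```

View pics/top0.png

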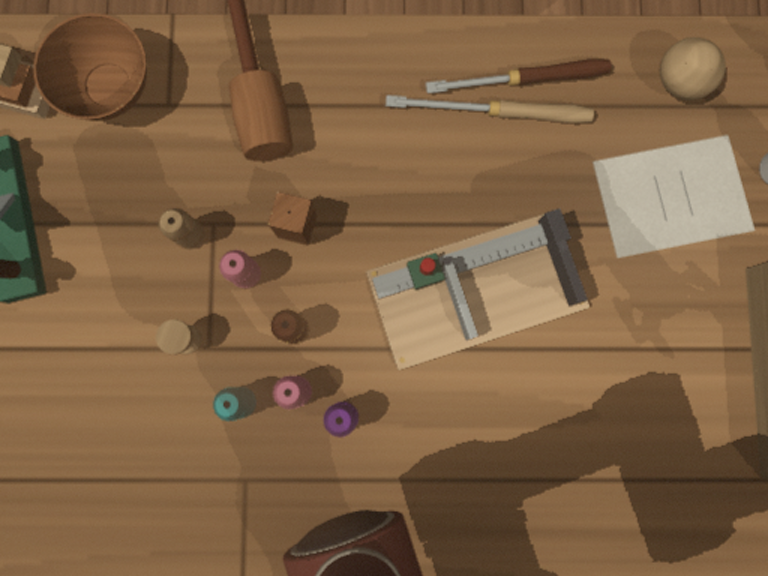

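View pics/side0.png

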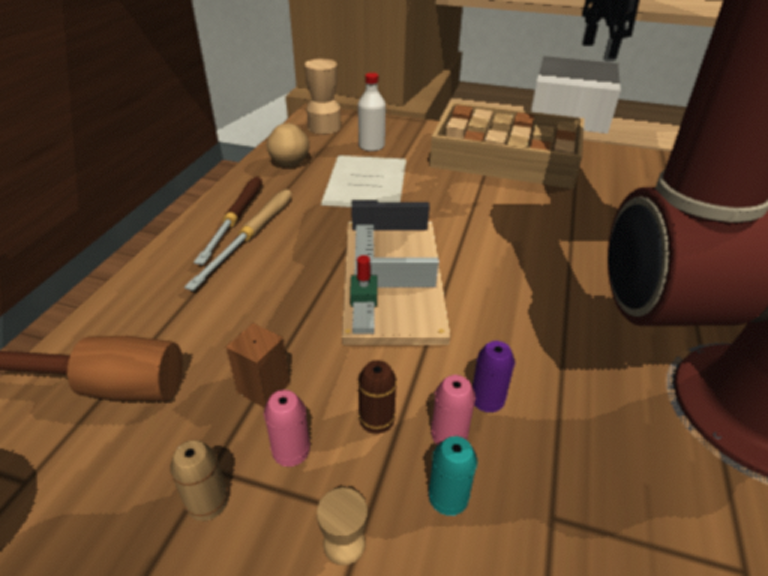

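Top view: the walnut mill is at (288,326) of the enlarged picture, the birch mill at (172,222), and the caliper's fixed jaw is at right (565,258) with the red post at (428,266). The beam lies on the world +x side.

```bash
cat > m.py <<'E'
from h import *
D=np.load('top.npz'); W=D['W']; p=D['p'].astype(int)
reg=np.zeros((384,512),bool); reg[130:255,235:400]=1
z=W[...,2]
bed=reg&(z>0.010)&(z<0.08)
n,l,s,c=cv2.connectedComponentsWithStats(bed.astype(np.uint8)); i=1+s[1:,4].argmax(); bed=l==i
r=cv2.minAreaRect(W[bed&(z<.026)][:,:2].astype(np.float32)); print('rect',r)
(cx,cy),(a,b),ang=r
# y axis of the caliper: long side, toward +world y
bx=cv2.boxPoints(r); e=[bx[1]-bx[0],bx[2]-bx[1]]; e=max(e,key=np.linalg.norm); ey=e/np.linalg.norm(e); ey=ey*np.sign(ey[1]); ex=np.array([ey[1],-ey[0]])
print('ex',ex,'yaw',np.arctan2(ex[1],ex[0]))
O=np.array([cx,cy])-0.02*ex; print('origin',O)
def loc(m): q=W[m][:,:2]-O; return np.c_[q@ex,q@ey,W[m][:,2]]
top=reg&(z>.06)&(z<.075); L=loc(top)
for nm,k in (('fixed',L[:,1]<-.1),('moving',(L[:,1]>-.1))):
    q=L[k]; print(nm,len(q),np.percentile(q,[2,50,98],axis=0).round(4).tolist())
k=reg&(z>.08); print('post',loc(k).mean(0), W[k].mean(0), k.sum())
m=np.zeros_like(reg); m[200:235,175:212]=1
for lo in (.085,.06): 
    k=m&(z>lo); print('walnut',W[k].mean(0),((W[k].max(0)+W[k].min(0))/2),k.sum(), W[k].max(0)-W[k].min(0))
S=np.load('side.npz'); w=S['W']; k=np.zeros_like(reg);k[235:292,232:270]=1
k&=(w[...,2]>.02)&(w[...,2]<.07); q=w[k]; q=q[np.linalg.norm(q[:,:2]-[.455,.176],axis=1)<.06]
from scipy.optimize import least_squares as ls
f=ls(lambda c:np.hypot(q[:,0]-c[0],q[:,1]-c[1])-.022,[.45,.15],loss='soft_l1',f_scale=.002); print('side cyl fit',f.x,np.abs(f.fun).mean(),len(q))
E
python3 m.py
```

```text
rect ((0.5164484977722168, -0.10253405570983887), (0.15033197402954102, 0.28966614603996277), 18.064767837524414)
ex [0.95070654 0.31009188] yaw 0.3152897
origin [ 0.49743437 -0.10873589]
fixed 584 [[-0.0422, -0.1357, 0.0611], [0.0305, -0.1223, 0.0681], [0.0852, -0.1146, 0.0714]]
moving 361 [[-0.0429, 0.0293, 0.0637], [0.0129, 0.0354, 0.0683], [0.0674, 0.0687, 0.0723]]
post [0.06388485 0.06548876 0.09094879] [ 0.53786259 -0.02666512  0.09094879] 81
walnut [0.45869751 0.16131533 0.08965386] [0.45896658 0.16164331 0.08960084] 233 [0.03389487 0.03387149 0.00886373]
walnut [0.45800899 0.16016923 0.08495441] [0.45932968 0.16146213 0.07746803] 389 [0.04407804 0.04234856 0.03312936]
side cyl fit [0.4595081  0.16076088] 0.0004395401062651805 447
```

Call:
move_arm(
  increments=[
    [[0,0,0,-0.077],[0,0,0,-0.077],[0,0,0,-0.077],[0,0,0,-0.077],[0,0,0,-0.077],[0,0,0,-0.077],[0,0,0,-0.077],[0,0,0,-0.077],[0,0,0,-0.077],[0,0,0,-0.077],[0,0,0,-0.077],[0,0,0,-0.077]],
  ],
  gripper=0.25,
)

```text
t: 1.6
tool_pos: [0.2649, -0.5661, 0.2454]
tool_rot: [-0.255, 1.556, 0.254]
contact_force: [0.1, 0.3, -0.2]
opening: 0.064
```

Call:
move_arm(
  increments=[
    [[0,0.126,0.082,0],[0,0.126,0.082,0],[0,0.126,0.082,0],[0,0.126,0.082,0],[0,0.126,0.082,0],[0,0.126,0.082,0],[0,0.126,0.082,0],[0,0.126,0.082,0],[0,0.126,0.082,0],[0,0.126,0.082,0],[0,0.126,0.082,0],[0,0.126,0.082,0],[0,0.126,0.082,0],[0,0.126,0.082,0],[0,0.126,0.082,0],[0,0.126,0.082,0],[0,0.126,0.082,0],[0,0.126,0.082,0],[0,0.126,0.082,0],[0,0.126,0.082,0]],
  ],
)

```text
t: 3.27
tool_pos: [0.4572, 0.1628, 0.2456]
tool_rot: [-0.25, 1.555, 0.25]
contact_force: [0.1, -0.1, -0.2]
opening: 0.064
```

```bash
cat > d.py <<'E'
from h import *
# usage: d.py x y z yaw -> shift needed in tool axes/units
o=ctrl.get_obs(); M=T(o); g=np.array([float(a) for a in sys.argv[1:4]])
print('t',o['t'],'pos',o['tool_pos'].round(4) if hasattr(o['tool_pos'],'round') else o['tool_pos'],'open',o['opening'],'F',np.round(o['contact_force'],2),'q',np.round(o['q'],2))
print('tool y',M[:3,1].round(4),'z',M[:3,2].round(4),'yaw err deg',np.degrees(np.arctan2(M[1,2],M[0,2])-.3153))
print('units',(M[:3,:3].T@(g-M[:3,3])/.25).round(3))
O=np.array([.4974,-.1087]);ex=np.array([.9507,.3101]);ey=np.array([-.3101,.9507]); q=M[:2,3]-O
print('local',q@ex,q@ey)
E
python3 d.py .459 .161 .052
```

```text
t 3.2667 pos [0.4572 0.1628 0.2456] open 0.06402722872263292 F [ 0.13 -0.08 -0.2 ] q [ 0.19 -0.29  1.93 -0.    1.5  -0.13]
tool y [-3.136e-01  9.496e-01 -3.000e-04] z [0.9496 0.3136 0.001 ] yaw err deg 0.2110571193286769
units [ 0.775 -0.009  0.004]
local 0.045985854533286526 0.270543907250557
```

Call:
move_arm(
  increments=[
    [[0.0,-0.009,0.004,0],[0.13,0,0,0],[0.13,0,0,0],[0.13,0,0,0],[0.13,0,0,0],[0.1,0,0,0],[0.08,0,0,0],[0.05,0,0,0],[0.025,0,0,0],[0,0,0,0],[0,0,0,0]],
  ],
)

```text
t: 4.18
tool_pos: [0.4592, 0.1588, 0.0521]
tool_rot: [-0.25, 1.556, 0.25]
contact_force: [1.0, -0.5, 0.4]
opening: 0.064
```

Call:
move_arm(
  increments=[
    [[0,0,0,0],[0,0,0,0],[0,0,0,0],[0,0,0,0],[0,0,0,0],[0,0,0,0],[0,0,0,0],[0,0,0,0]],
  ],
  gripper=1,
  squeeze=35,
)

```text
t: 4.85
tool_pos: [0.4601, 0.1591, 0.0533]
tool_rot: [-0.25, 1.553, 0.25]
contact_force: [0.3, -1.0, 5.8]
opening: 0.0434
```

```bash
python3 d.py .459 .161 .052
python3 - <<'E'
from h import *
save(ctrl.get_image('side'),'s1.png',(130,384,60,360),2)
E
```

```text
t 4.85 pos [0.4601 0.1591 0.0533] open 0.043423012242327606 F [ 0.25 -0.99  5.79] q [ 0.18 -0.08  2.08 -0.    1.13 -0.14]
tool y [-3.132e-01  9.497e-01 -5.000e-04] z [0.9497 0.3132 0.0028] yaw err deg 0.1867269648350952
units [ 0.005  0.009 -0.002]
local 0.04755355446494689 0.2661234382634042
```

View pics/s1.png

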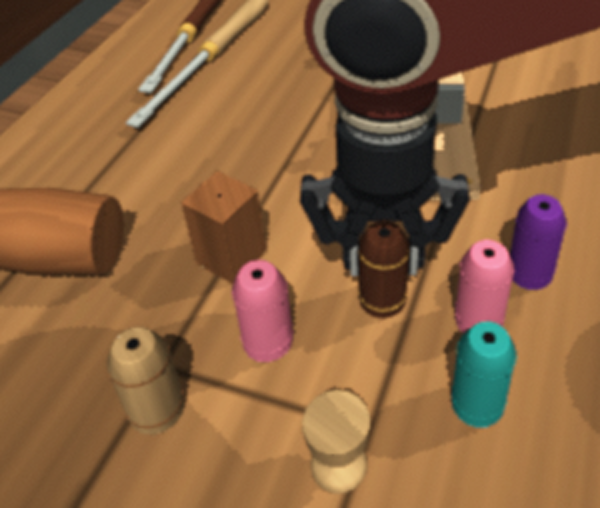

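The walnut mill (crop ~(383,270)) is gripped and upright, and the neighbours are undisturbed. I'll lift it and carry it over.

Call:
move_arm(
  increments=[
    [[0.05,0,0,0],[-0.05,0,0,0],[-0.05,0,0,0],[-0.1,0,0,0],[-0.12,0,0,0],[-0.1,0,0,0],[-0.05,0,0,0],[0,0,0,0]],
  ],
)

```text
t: 5.57
tool_pos: [0.4608, 0.1593, 0.1602]
tool_rot: [-0.25, 1.549, 0.25]
contact_force: [-0.3, -0.1, -1.0]
opening: 0.043
```

```bash
python3 d.py .525 -.1933 .165
```

```text
t 5.5667 pos [0.4608 0.1593 0.1602] open 0.043034473082208785 F [-0.3  -0.14 -0.99] q [ 0.18 -0.22  2.02 -0.    1.34 -0.14]
tool y [-0.3132  0.9497 -0.001 ] z [0.9496 0.3132 0.0068] yaw err deg 0.18992781275717344
units [-0.019 -1.42  -0.198]
local 0.04831713675942015 0.26609287330504555
```

My first row there pushed down by mistake, so the mill may have slipped in the grip. I'll measure the foot height after the transfer.

Call:
move_arm(
  increments=[
    [[-0.02,-0.06,-0.01,0],[0,-0.12,-0.017,0],[0,-0.12,-0.017,0],[0,-0.12,-0.017,0],[0,-0.12,-0.017,0],[0,-0.12,-0.017,0],[0,-0.12,-0.017,0],[0,-0.12,-0.017,0],[0,-0.12,-0.017,0],[0,-0.12,-0.017,0],[0,-0.12,-0.017,0],[0,-0.1,-0.015,0],[0,-0.06,-0.01,0],[0,0,0,0],[0,0,0,0],[0,0,0,0]],
  ],
)

```text
t: 6.9
tool_pos: [0.5206, -0.1932, 0.1604]
tool_rot: [-0.249, 1.558, 0.252]
contact_force: [-0.0, -0.4, -0.1]
opening: 0.0434
```

```bash
python3 d.py .525 -.1933 .072
python3 - <<'E'
from h import *
im=ctrl.get_image('side'); W=cloud(im); p=im['pixels']
save(im,'s2.png',(40,200,180,360),4)
for r in ctrl.trace('side','walnut_mill')[:6]:
    m=r['region']; w=W[m]; md=np.nanmedian(w,0); print(round(r['score'],2),np.round(r['pixel']),m.sum(),md.round(3),np.nanpercentile(w[:,2],[1,99]).round(4))
    if np.linalg.norm(md[:2]-[.525,-.19])<.06: np.savez('m.npz',m=m,W=W,p=p)
E
```

```text
t 6.9 pos [ 0.5206 -0.1932  0.1604] open 0.043391435800405484 F [-0.02 -0.44 -0.09] q [-0.49 -0.04  1.85  0.    1.33 -0.81]
tool y [-0.3136  0.9496  0.002 ] z [ 0.9496  0.3136 -0.0012] yaw err deg 0.21161236236583927
units [ 0.353 -0.007  0.017]
local -0.004090475201173994 -0.08750724595958399
0.97 [282. 189.] 1233 [0.533 0.246 0.065] [0.0006 0.0914]
0.66 [252. 326.] 996 [0.335 0.105 0.062] [0.0025 0.0914]
0.62 [316. 302.] 1334 [0.354 0.25  0.071] [0.003  0.0917]
0.59 [107. 272.] 748 [ 0.515 -0.174  0.167] [0.117  0.2059]
0.59 [274. 304.] 1028 [0.371 0.171 0.071] [0.0051 0.0917]
```

View pics/s2.png

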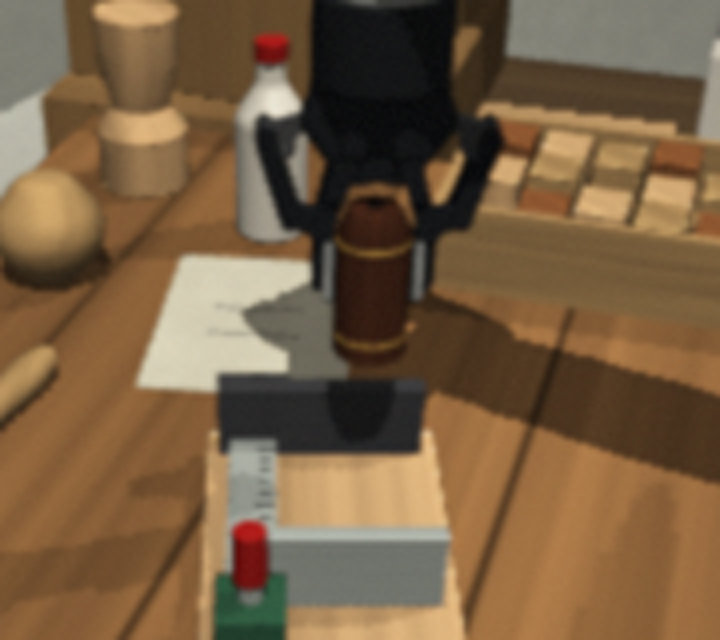

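The mill hangs upright at crop (373,280) above the gap, and the fixed jaw (320,412) is behind it. It has slipped up about 8 mm in the grip. Next is a cylinder fit for its centre, tilt and foot.

Run:
```python
from h import *
from scipy.optimize import least_squares as ls
D=np.load('m.npz'); q=D['W'][D['m']]; q=q[np.isfinite(q[:,0])]; print(np.percentile(q[:,2],[.2,1,99,99.8]))
q=q[(q[:,2]>.122)&(q[:,2]<.183)]
q=q[np.linalg.norm(q[:,:2]-[.522,-.19],axis=1)<.04]
f=ls(lambda c:np.hypot(q[:,0]-c[0]-c[2]*(q[:,2]-.115),q[:,1]-c[1]-c[3]*(q[:,2]-.115))-.022,[.52,-.19,0,0],loss='soft_l1',f_scale=.001)
print(f.x,np.abs(f.fun).mean(),len(q))
d=f.x[:2]-[.4974,-.1087]; print('foot local',d@[.9507,.3101],d@[-.3101,.9507])
```

```text
[0.11565834 0.11696761 0.20594507 0.20624889]
[ 0.51859958 -0.19065737  0.00512651 -0.01582117] 0.0007783402711934524 452
foot local -0.005260541138041454 -0.08449085651237287
```

Call:
move_arm(
  increments=[
    [[0,-0.012,0.018,0],[0.05,0,0,0],[0.08,0,0,0],[0.08,0,0,0],[0.08,0,0,0],[0.05,0,0,0],[0.025,0,0,0],[0,0,0,0],[0,0,0,0],[0,0,0,0]],
  ],
)

```text
t: 7.83
tool_pos: [0.5274, -0.1963, 0.0717]
tool_rot: [-0.251, 1.554, 0.249]
contact_force: [-0.0, -0.6, -0.8]
opening: 0.0437
```

```bash
python3 d.py .525 -.1933 .063
python3 - <<'E'
from h import *
from scipy.optimize import least_squares as ls
im=ctrl.get_image('side'); W=cloud(im); save(im,'s3.png',(60,220,180,360),4)
best=None
for r in ctrl.trace('side','walnut_mill'):
    w=W[r['region']]; w=w[np.isfinite(w[:,0])]; md=np.median(w,0)
    if np.linalg.norm(md[:2]-[.525,-.19])<.05:
        print(r['score'],r['pixel'],np.percentile(w[:,2],[.2,1,99,99.8])); 
        q=w[(w[:,2]>.035)&(w[:,2]<.09)]; q=q[np.linalg.norm(q[:,:2]-[.524,-.19],axis=1)<.04]
        f=ls(lambda c:np.hypot(q[:,0]-c[0]-c[2]*(q[:,2]-.018),q[:,1]-c[1]-c[3]*(q[:,2]-.018))-.022,[.52,-.19,0,0],loss='soft_l1',f_scale=.001)
        d=f.x[:2]-[.4974,-.1087]; print('foot local',d@[.9507,.3101],d@[-.3101,.9507],f.x,len(q))
E
```

```text
t 7.8333 pos [ 0.5274 -0.1963  0.0717] open 0.043719131218585734 F [-0.05 -0.56 -0.81] q [-0.49  0.08  1.89  0.    1.17 -0.81]
tool y [-0.3132  0.9497 -0.0018] z [0.9497 0.3132 0.0017] yaw err deg 0.18501762586808243
units [ 0.035  0.014 -0.006]
local 0.0014065583274700255 -0.09255149772970758
0.88 [141.8, 265.8] [0.01749756 0.01998199 0.11756336 0.11816393]
foot local 0.00017815944812954454 -0.08988783036648972 [ 0.5254438  -0.19410175  0.00202293 -0.00916299] 325
```

View pics/s3.png

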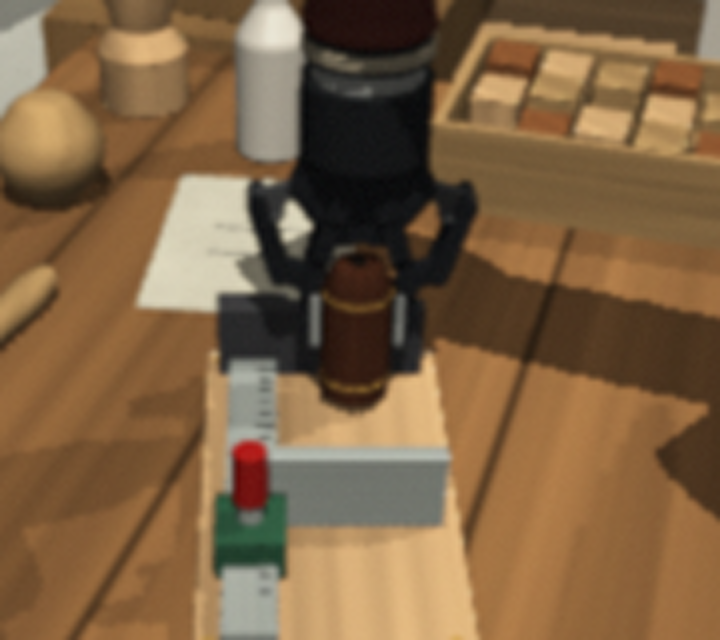

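The mill (crop (357,330)) is between the jaws at x≈0, about 3 mm short of the fixed face and still about 9 mm up. I'll lower it gently.

Call:
move_arm(
  increments=[
    [[0.01,0.006,0,0],[0.01,0,0,0],[0.008,0,0,0],[0.004,0,0,0],[0,0,0,0],[0,0,0,0],[0,0,0,0]],
  ],
)

```text
t: 8.52
tool_pos: [0.5261, -0.1944, 0.0634]
tool_rot: [-0.25, 1.557, 0.25]
contact_force: [-2.6, 2.3, 5.6]
opening: 0.043
```

Call:
move_arm(
  increments=[
    [[0.003,0,0,0],[0.003,0,0,0],[0,0,0,0],[0,0,0,0]],
  ],
)

```text
t: 8.85
tool_pos: [0.5262, -0.1945, 0.0633]
tool_rot: [-0.25, 1.557, 0.25]
contact_force: [-6.7, 3.8, 13.4]
opening: 0.0434
```

Call:
move_arm(
  increments=[
    [[-0.006,0,0,0],[0,0,0,0],[0,0,0,0]],
  ],
)

```text
t: 9.1
tool_pos: [0.5265, -0.1946, 0.0633]
tool_rot: [-0.25, 1.555, 0.249]
contact_force: [-1.1, 1.1, 5.5]
opening: 0.0432
```

Call:
move_arm(
  increments=[
    [[0,0,0,0],[0,0,0,0],[0,0,0,0],[0,0,0,0],[0,0,0,0],[0,0,0,0]],
  ],
  gripper=0.25,
)

```text
t: 9.6
tool_pos: [0.5259, -0.1943, 0.0621]
tool_rot: [-0.25, 1.557, 0.25]
contact_force: [0.5, 0.4, -0.4]
opening: 0.0638
```

Call:
move_arm(
  increments=[
    [[-0.03,0,0,0],[-0.06,0,0,0],[-0.12,0,0,0],[-0.12,0,0,0],[-0.12,0,0,0],[-0.06,0,0,0],[0,0,0,0],[0,0,0,0]],
  ],
)

```text
t: 10.27
tool_pos: [0.5266, -0.1947, 0.1912]
tool_rot: [-0.251, 1.554, 0.249]
contact_force: [-1.0, 0.3, -0.6]
opening: 0.0637
```

```bash
cat > c.py <<'E'
from h import *
from scipy.optimize import least_squares as ls
im=ctrl.get_image('side'); W=cloud(im); save(im,sys.argv[1],(60,220,180,360),4)
O=np.array([.4974,-.1087]);B=np.array([[.9507,.3101],[-.3101,.9507]])
for r in ctrl.trace('side','walnut_mill'):
    w=W[r['region']]; w=w[np.isfinite(w[:,0])]; md=np.median(w,0)
    if np.linalg.norm(md[:2]-[.525,-.19])<.05:
        print('walnut',r['score'],np.percentile(w[:,2],[.2,1,99,99.8])); 
        q=w[(w[:,2]>.03)&(w[:,2]<.088)]; q=q[np.linalg.norm(q[:,:2]-[.524,-.19],axis=1)<.04]
        f=ls(lambda c:np.hypot(q[:,0]-c[0]-c[2]*(q[:,2]-.018),q[:,1]-c[1]-c[3]*(q[:,2]-.018))-.022,[.52,-.19,0,0],loss='soft_l1',f_scale=.001)
        print('foot local',B@(f.x[:2]-O),'lean',f.x[2:],len(q))
p=im['pixels'].astype(int); L=(W[...,:2]-O)@B.T
k=(p[...,0]>110)&(p[...,1]<.45*p[...,0])&(p[...,2]<.45*p[...,0])&(W[...,2]>.06)&(W[...,2]<.1)&(np.abs(L[...,0]-.065)<.02)&(np.abs(L[...,1])<.1)
q=L[k]; f=ls(lambda c:np.hypot(q[:,0]-c[0],q[:,1]-c[1])-.01,q.mean(0),loss='soft_l1',f_scale=.001); print('post local',f.x,k.sum(),'world',O+B.T@f.x,'gap',f.x[1]-.036+.115)
E
python3 c.py s4.png; python3 d.py .5377 -.0265 .079
```

```text
walnut 0.73 [0.01889908 0.02060634 0.1094344  0.10954391]
foot local [ 0.00022889 -0.08796645] lean [-0.00754424 -0.00742388] 339
post local [0.06648569 0.06341468] 69 world [ 0.54094305 -0.02779445] gap 0.1424146818963192
t 10.3667 pos [ 0.5251 -0.1939  0.1882] open 0.06379580556650091 F [-0.14 -0.02 -0.99] q [-0.49 -0.06  1.82 -0.    1.38 -0.81]
tool y [-0.3131  0.9497  0.0019] z [ 0.9497  0.3131 -0.0019] yaw err deg 0.17931439223888349
units [0.437 0.619 0.258]
local -6.941370861426877e-05 -0.08962076052889385
```

The mill stands upright at x≈0 and y≈-88 mm, foot on the bed. Next I'll go behind the post with the fingers shut and push.

Call:
move_arm(
  increments=[
    [[0,0.06,0.02,0],[0,0.1,0.034,0],[0,0.12,0.041,0],[0,0.12,0.041,0],[0,0.12,0.041,0],[0,0.1,0.034,0],[0,0.08,0.028,0],[0,0.058,0.02,0],[0,0,0,0],[0.06,0,0,0],[0.1,0,0,0],[0.1,0,0,0],[0.1,0,0,0],[0.05,0,0,0],[0.022,0,0,0],[0,0,0,0],[0,0,0,0]],
  ],
  gripper=1,
  squeeze=20,
)

```text
t: 11.78
tool_pos: [0.5286, 0.0055, 0.0823]
tool_rot: [-0.25, 1.556, 0.249]
contact_force: [0.1, -0.5, 0.6]
opening: -0.0001
```

```bash
python3 d.py .5404 -.0299 .079; python3 c.py s5.png
```

```text
t 11.7833 pos [0.5286 0.0055 0.0823] open -0.00011523317505381518 F [ 0.09 -0.51  0.62] q [-0.13 -0.02  1.97 -0.    1.19 -0.45]
tool y [-3.128e-01  9.498e-01 -4.000e-04] z [9.498e-01 3.128e-01 4.000e-04] yaw err deg 0.16193310809022513
units [ 0.013 -0.149  0.001]
local 0.06507827458595475 0.098909255348932
walnut 0.89 [-8.52957221e-04  1.26929044e-04  1.64969369e-01  1.89902930e-01]
foot local [-0.000605   -0.08902864] lean [0.00446009 0.01569288] 160c.py:14: RuntimeWarning: Mean of empty slice.
  q=L[k]; f=ls(lambda c:np.hypot(q[:,0]-c[0],q[:,1]-c[1])-.01,q.mean(0),loss='soft_l1',f_scale=.001); print('post local',f.x,k.sum(),'world',O+B.T@f.x,'gap',f.x[1]-.036+.115)
  ret = um.true_divide(
Traceback (most recent call last):
  File "c.py", line 14, in <module>
    q=L[k]; f=ls(lambda c:np.hypot(q[:,0]-c[0],q[:,1]-c[1])-.01,q.mean(0),loss='soft_l1',f_scale=.001); print('post local',f.x,k.sum(),'world',O+B.T@f.x,'gap',f.x[1]-.036+.115)
              ~~^^^^^^^^^^^^^^^^^^^^^^^^^^^^^^^^^^^^^^^^^^^^^^^^^^^^^^^^^^^^^^^^^^^^^^^^^^^^^^^^^^^^^^
ValueError: Initial guess is outside of provided bounds
```

View pics/s5.png

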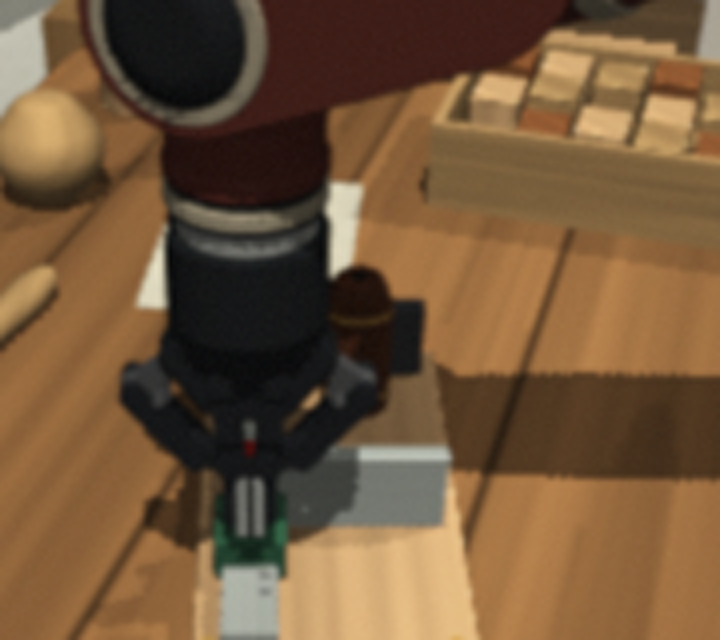

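The shut fingers are right behind the post (crop (250,500)), and the mill is still upright at (360,330). I'll push the carriage most of the way.

Call:
move_arm(
  increments=[
    [[0,-0.02,0,0],[0,-0.025,0,0],[0,-0.025,0,0],[0,-0.025,0,0],[0,-0.025,0,0],[0,-0.025,0,0],[0,-0.025,0,0],[0,-0.025,0,0],[0,-0.025,0,0],[0,-0.025,0,0],[0,-0.025,0,0],[0,-0.025,0,0],[0,-0.025,0,0],[0,-0.02,0,0],[0,-0.02,0,0],[0,-0.01,0,0],[0,0,0,0]],
  ],
)

```text
t: 13.3
tool_pos: [0.5572, -0.0828, 0.0816]
tool_rot: [-0.25, 1.557, 0.249]
contact_force: [0.1, 0.8, -0.2]
opening: -0.0001
```

```bash
python3 d.py .5 -.13 .08
python3 - <<'E'
from h import *
im=ctrl.get_image('top'); W=cloud(im); p=im['pixels'].astype(int)
side=ctrl.get_image('side'); save(side,'s6.png',(60,220,180,360),4)
W=cloud(side)
O=np.array([.4974,-.1087]);B=np.array([[.9507,.3101],[-.3101,.9507]])
L=(W[...,:2]-O)@B.T
k=(W[...,2]>.03)&(W[...,2]<.062)&(L[...,0]>-.043)&(L[...,0]<.03)&(L[...,1]<.04)&(L[...,1]>-.09)
q=L[k]; 
a=np.polyfit(q[:,0],q[:,1],1); print('visible back face y(x):',a,k.sum(),np.median(q[:,1]))
E
```

```text
t 13.3 pos [ 0.5572 -0.0828  0.0816] open -0.00013898972176146665 F [ 0.11  0.83 -0.24] q [-0.28  0.07  1.89 -0.    1.19 -0.6 ]
tool y [-3.127e-01  9.499e-01 -8.000e-04] z [ 9.499e-01  3.127e-01 -4.000e-04] yaw err deg 0.15374025039317976
units [ 0.007 -0.108 -0.276]
local 0.06484969938550886 0.006062862814136094
visible back face y(x): [-0.07530571 -0.04392766] 381 -0.03978816801508131
```

View pics/s6.png

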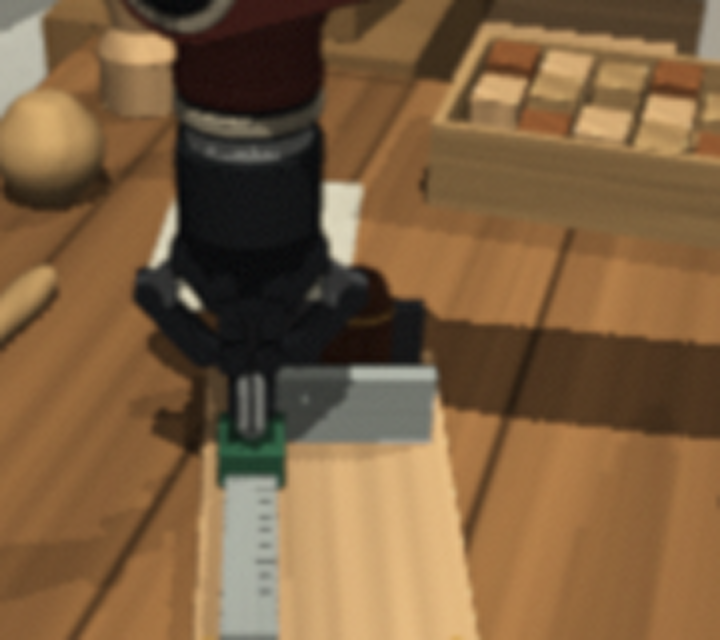

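The jaw (crop (355,405)) is moving parallel, with its back face at y≈-40 mm, so about 19 mm remain. I'll approach in smaller steps.

Call:
move_arm(
  increments=[
    [[0,-0.012,0,0],[0,-0.012,0,0],[0,-0.012,0,0],[0,-0.012,0,0],[0,-0.006,0,0],[0,-0.003,0,0],[0,0,0,0]],
  ],
)

```text
t: 13.98
tool_pos: [0.5614, -0.0958, 0.0816]
tool_rot: [-0.25, 1.557, 0.25]
contact_force: [-0.7, 0.6, -1.0]
opening: -0.0
```

```bash
cat > j.py <<'E'
from h import *
from scipy.optimize import least_squares as ls
side=ctrl.get_image('side'); W=cloud(side); o=ctrl.get_obs()
O=np.array([.4974,-.1087]);B=np.array([[.9507,.3101],[-.3101,.9507]])
print('t',o['t'],'TCP local',B@(np.array(o['tool_pos'])[:2]-O),'F local',B@np.array(o['contact_force'])[:2])
L=(W[...,:2]-O)@B.T; p=side['pixels'].astype(int)
k=(W[...,2]>.028)&(W[...,2]<.06)&(L[...,0]>-.041)&(L[...,0]<.03)&(L[...,1]<-.02)&(L[...,1]>-.085)&(p.max(2)-p.min(2)<25)
q=L[k]; f=ls(lambda c:c[0]+c[1]*q[:,0]-q[:,1],[np.median(q[:,1]),0],loss='soft_l1',f_scale=.0007)
print('back face y at x=0, slope',f.x,'n',k.sum(),'resid',np.median(np.abs(f.fun)),'gap',f.x[0]-.012+.115)
if len(sys.argv)>1: save(side,sys.argv[1],(60,220,180,360),4)
E
python3 j.py
```

```text
t 14.0333 TCP local [ 0.06497633 -0.0075296 ] F local [-0.66142021  0.28620295]
back face y at x=0, slope [-0.0530884 -0.0051021] n 320 resid 0.0008594172642913261 gap 0.04991159709337244
```

Call:
move_arm(
  increments=[
    [[0,-0.006,0,0],[0,-0.006,0,0],[0,-0.004,0,0],[0,0,0,0]],
  ],
)

```text
t: 14.37
tool_pos: [0.5628, -0.0994, 0.0817]
tool_rot: [-0.25, 1.557, 0.25]
contact_force: [-1.6, 2.5, -0.0]
opening: 0.0
```

Call:
move_arm(
  increments=[
    [[0,-0.004,0,0],[0,0,0,0],[0,0,0,0]],
  ],
)

```text
t: 14.62
tool_pos: [0.5631, -0.1003, 0.0817]
tool_rot: [-0.25, 1.556, 0.25]
contact_force: [-1.7, 0.7, -1.6]
opening: 0.0
```

```bash
python3 j.py
```

```text
t 14.6667 TCP local [ 0.06502773 -0.01239491] F local [-0.88208271  1.70953442]
back face y at x=0, slope [-0.05734343 -0.00230576] n 318 resid 0.0008235096779464733 gap 0.045656566312238064
```

Call:
move_arm(
  increments=[
    [[0,-0.004,0,0],[0,0,0,0],[0,0,0,0],[0,0,0,0]],
  ],
)

```text
t: 15.0
tool_pos: [0.5634, -0.1013, 0.0817]
tool_rot: [-0.25, 1.556, 0.25]
contact_force: [-1.8, 1.4, -1.3]
opening: 0.0002
```

```bash
python3 j.py; python3 j.py
```

```text
t 15.05 TCP local [ 0.06507953 -0.01340144] F local [-0.84252157  2.81310499]
back face y at x=0, slope [-0.05835325 -0.00689824] n 312 resid 0.0008414968714976628 gap 0.04464674648440459
t 15.1 TCP local [ 0.06508773 -0.01341179] F local [-0.01609657  2.42704934]
back face y at x=0, slope [-0.05840166 -0.01139741] n 319 resid 0.0008827802914583363 gap 0.044598336063293206
```

Call:
move_arm(
  increments=[
    [[0,-0.003,0,0],[0,0,0,0],[0,0,0,0],[0,0,0,0]],
  ],
)

```text
t: 15.43
tool_pos: [0.5637, -0.102, 0.0818]
tool_rot: [-0.25, 1.556, 0.25]
contact_force: [-1.8, 2.0, -1.5]
opening: 0.0004
```

```bash
python3 j.py; python3 j.py s7.png
```

```text
t 15.4833 TCP local [ 0.0651012  -0.01413981] F local [-0.59976314  2.11789993]
back face y at x=0, slope [-0.05927459 -0.00870879] n 315 resid 0.000776067414018089 gap 0.04372541283465206
t 15.5333 TCP local [ 0.06511015 -0.01414093] F local [-1.33278899  2.16235967]
back face y at x=0, slope [-0.05919386 -0.01437352] n 321 resid 0.0007806233414629077 gap 0.04380613579167153
```

```bash
for i in 1 2 3 4 5 6; do python3 j.py|tail -1; done; python3 d.py 0 0 0 | head -1
```

```text
back face y at x=0, slope [-0.05921328 -0.01314644] n 311 resid 0.0008759248706826372 gap 0.04378671699601143
back face y at x=0, slope [-0.05913082 -0.00552429] n 313 resid 0.0010135280779578204 gap 0.04386917944938369
back face y at x=0, slope [-0.05924579 -0.00283316] n 315 resid 0.0009071971072280374 gap 0.04375420784073346
back face y at x=0, slope [-0.05922993 -0.00259838] n 314 resid 0.0008783595383702429 gap 0.04377006841497812
back face y at x=0, slope [-0.05919255 -0.01496173] n 317 resid 0.000809503383444786 gap 0.04380745233642033
back face y at x=0, slope [-0.05915577 -0.00632975] n 310 resid 0.000862288745467097 gap 0.043844231557743654
t 15.8333 pos [ 0.5637 -0.102   0.0818] open -0.00012671507774048179 F [-1.4   2.03 -1.71] q [-0.31  0.09  1.86 -0.    1.19 -0.63]
```

Call:
move_arm(
  increments=[
    [[0,-0.004,0,0],[0,0,0,0],[0,0,0,0],[0,0,0,0]],
  ],
)

```text
t: 16.17
tool_pos: [0.564, -0.1029, 0.0818]
tool_rot: [-0.25, 1.556, 0.25]
contact_force: [-1.0, 1.9, -1.0]
opening: -0.0003
```

```bash
for i in 1 2 3 4 5 6; do python3 j.py; done
```

```text
t 16.2167 TCP local [ 0.06512193 -0.01516507] F local [-1.451456    1.90118313]
back face y at x=0, slope [-0.06004935 -0.00881529] n 321 resid 0.0009710460436627363 gap 0.04295064974145116
t 16.2667 TCP local [ 0.06511186 -0.01516045] F local [-1.44514314  2.94672903]
back face y at x=0, slope [-0.06008541 -0.00738356] n 311 resid 0.0009270714164140229 gap 0.04291458898692477
t 16.3167 TCP local [ 0.06511469 -0.01518287] F local [-0.60017923  2.30618829]
back face y at x=0, slope [-0.05997405 -0.00827085] n 317 resid 0.0009440155888198049 gap 0.04302594679003212
t 16.3667 TCP local [ 0.06515681 -0.01517233] F local [-0.59314881  2.06554042]
back face y at x=0, slope [-0.06000363 -0.01298786] n 315 resid 0.0008713339141778118 gap 0.04299636592670589
t 16.4167 TCP local [ 0.0651217  -0.01518255] F local [-1.21468615  2.07590134]
back face y at x=0, slope [-0.06007493 -0.01037638] n 317 resid 0.0009030827585158399 gap 0.04292507433927395
t 16.4667 TCP local [ 0.06514549 -0.01515328] F local [-0.35312708  2.87916901]
back face y at x=0, slope [-0.06008563 -0.01146804] n 315 resid 0.0008676267749557764 gap 0.04291437244482339
```

View pics/s7.png

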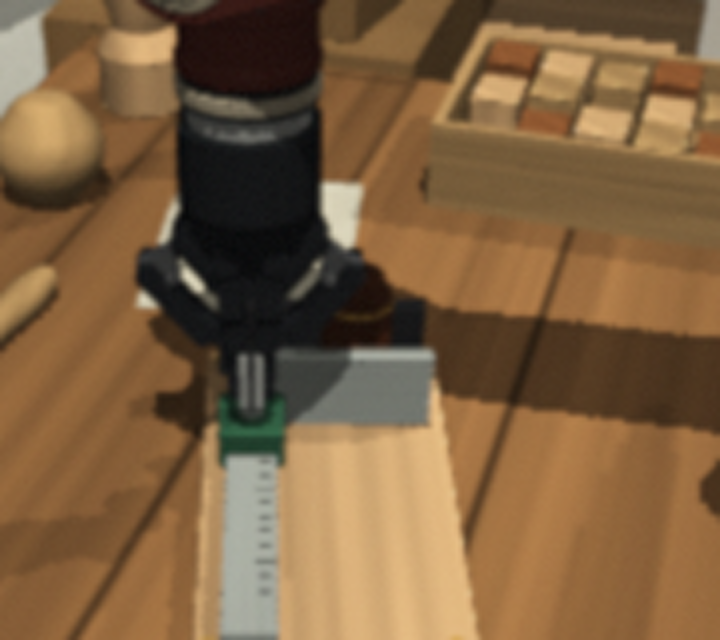

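The jaw (crop (355,385)) still follows the fingers about 1:1 with no force rise, so the part isn't clamped yet. I'll continue in 1 mm steps.

Call:
move_arm(
  increments=[
    [[0,-0.004,0,0],[0,0,0,0],[0,0,0,0],[0,0,0,0]],
  ],
)

```text
t: 16.8
tool_pos: [0.5643, -0.1037, 0.0818]
tool_rot: [-0.25, 1.556, 0.25]
contact_force: [-0.4, 2.8, -0.5]
opening: 0.0002
```

```bash
cat > k.py <<'E'
import subprocess,re,numpy as np,sys
r=[]
for i in range(6):
    s=subprocess.run(['python3','j.py'],capture_output=True,text=True).stdout
    n=re.findall(r'\[([^]]*)\]',s); r.append([*map(float,n[0].split()),*map(float,n[1].split()),*map(float,n[2].split())])
print('TCPx,y Fx,Fy face,slope',np.mean(r,0).round(4))
E
python3 k.py
```

```text
TCPx,y Fx,Fy face,slope [ 0.0651 -0.016  -1.0905  3.5817 -0.0601 -0.0189]
```

Call:
move_arm(
  increments=[
    [[0,-0.003,0,0],[0,0,0,0],[0,0,0,0],[0,0,0,0]],
  ],
)

```text
t: 17.43
tool_pos: [0.5645, -0.1045, 0.0818]
tool_rot: [-0.25, 1.556, 0.25]
contact_force: [-2.3, 4.3, 0.4]
opening: 0.0001
```

```bash
python3 k.py
```

```text
TCPx,y Fx,Fy face,slope [ 0.0651 -0.0168 -1.0312  4.326  -0.0602 -0.0313]
```

The face has stalled, tilt has risen to about 0.02 rad and the push force is about 2 N above friction, so both jaws are touching the part. Now I'll withdraw.

Call:
move_arm(
  increments=[
    [[0,0.02,0,0],[0,0.04,0,0],[0,0.04,0,0],[0,0,0,0],[-0.08,0,0,0],[-0.12,0,0,0],[-0.12,0,0,0],[-0.12,0.05,0,0],[-0.05,0.1,0,0],[0,0.12,-0.05,0],[0,0.12,-0.1,0],[0,0.12,-0.1,0],[0,0.1,-0.1,0],[0,0.05,-0.05,0],[0,0,0,0],[0,0,0,0]],
  ],
)

```text
t: 19.07
tool_pos: [0.4102, 0.0448, 0.2048]
tool_rot: [-0.252, 1.554, 0.25]
contact_force: [0.2, -0.0, -0.2]
opening: 0.0
```

```bash
python3 k.py; python3 c.py s8.png
python3 - <<'E'
from h import *
im=ctrl.get_image('top'); save(im,'t8.png',(100,290,90,400),2.5)
W=cloud(im); z=W[...,2]; L=(W[...,:2]-[.4974,-.1087])@np.array([[.9507,.3101],[-.3101,.9507]]).T
k=(z>.104)&(np.hypot(L[...,0],L[...,1]+.093)<.03); print('walnut top centre local',L[k].mean(0),k.sum())
for r in ctrl.trace('top','birch_mill')[:2]: print('birch',r['score'],np.nanmedian(W[r['region']],0))
E
```

```text
TCPx,y Fx,Fy face,slope [-0.0348  0.1722  0.2998 -0.1494 -0.0601 -0.025 ]
walnut 0.6 [-0.00065095  0.00029963  0.26511915  0.26934584]
foot local [-0.00055184 -0.09606946] lean [-0.00173635  0.027282  ] 141
walnut 0.18 [0.01678604 0.01743335 0.09233438 0.09315966]
foot local [ 0.00086146 -0.07624591] lean [-0.0067576  -0.06271897] 408
post local [ 0.06481344 -0.03821885] 68 world [ 0.5708698  -0.12493601] gap 0.04078114933589898
walnut top centre local [-0.00011785 -0.09183856] 224
birch 0.87 [0.59248352 0.30756701 0.07904244]
birch 0.69 [ 0.52723106 -0.12054898  0.02037656]
```

View pics/t8.png

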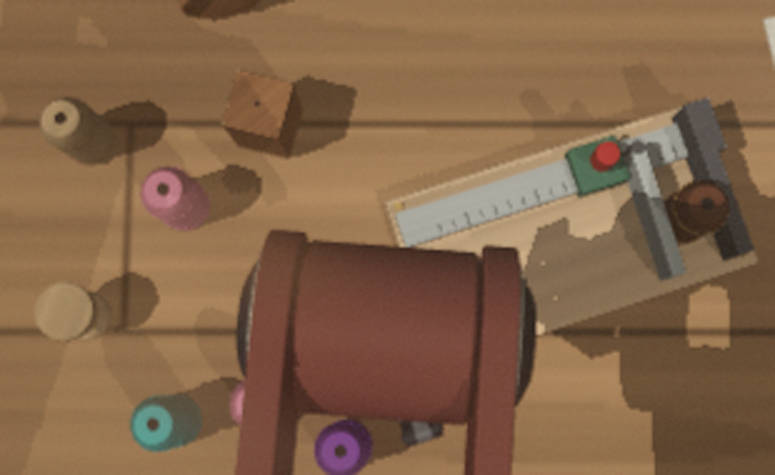

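View pics/s8.png

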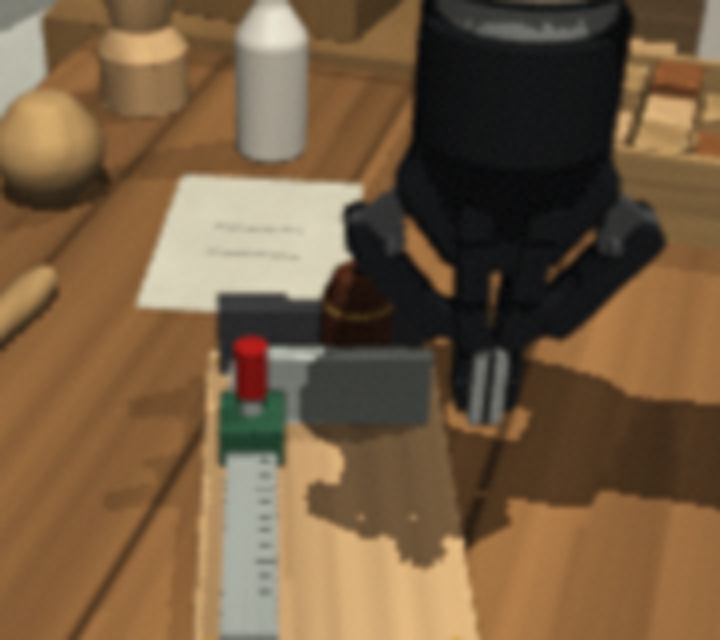

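The mill stands clasped between both jaws at x≈0 (top crop (700,205)), and nothing touches it. The gripper is clear and the birch mill hasn't moved. I'll hand it in.

```bash
python3 -c "
from station import ctrl
print(ctrl.finish_job())"
```

```text
the job is handed in; nothing more can be done
None
```

The walnut mill stands upright on the caliper bed, held between both jaws, and the job was handed in at about 20 s with the gripper clear.

- **What I did:** I placed the mill on the bed about 5 mm short of the fixed jaw. I then pushed the red post with shut fingers until the jaw face stopped and the push force was about 2 N above friction, and backed off.
- **Position:** the last top view puts the mill's top within 1 mm of halfway along the jaws.
- **Jaw tilt:** it measured about 0.025 rad raw, or about 0.017 rad allowing for the offset I saw before contact.
- **Birch mill:** it is where it started, to within about 2 mm.

**Slips and disagreements:**
- One row of the lift wrongly pushed down, so the mill slipped about 8 mm up in the grip. I measured this and allowed for it when placing.
- The side camera put the gap at 41–43 mm against the 44 mm part. I took this as calibration offset plus the small overdrive.
- The last side-view fit of the mill body was unusable: one match mixed in the gripper, the other the jaw in front of the mill. The final upright check therefore rests on the pictures and the top-camera measurement.

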